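# Turn a grooved handle slab over on the turn-over stand

## Robot

A 7-joint arm with a two-finger parallel gripper is mounted at the origin on a cart in front of the work surface, level with it; the furniture and walls round the work are solid. World frame = base frame: x ahead of the robot, y to its left, z up, the work surface at z = 0. Lengths are in mm, angles in rad, forces in N, time in s.
With the tool pointing down it reaches from about 400 to 875 mm from the base axis. Payload 4.4 kg.
Tool frame: the origin (TCP) lies on the centre line of the jaws, within the pads' length; the fingertips stand 25 mm ahead of it and the grasp point (between the pads) lies 6 mm ahead of it (ctrl.finger_overhang is the distance from the TCP to the fingertips, in mm); z points along the fingers, y is the line along which they close (so a half turn about z gives the same grasp; the last joint's range is limited). The gripper opens to 85 mm and grips with 20 to 120 N. Pads are 22 mm wide; open, the fingers measure 114 mm over their backs; the gripper's body (76 mm by 85 mm) begins 54 mm behind the grasp point. The pads swing forward as they close: fully open they stand 13 mm farther back than shut.
Start: joints at [-1.271, 0.628, 0.038, 1.517, -0.027, 0.996, -0.02], TCP at [232.48, 607.018, 223.813] pointing down, gripper open.
Joint ranges: [-3.06, 3.06], [-0.37, 2.12], [-1.25, 1.32], [0.18, 2.47], [-1.1, 4.24], [0.23, 1.98], [-2.94, 2.94]. Speed limits (rad/s): [2.57, 2.57, 3.14, 3.14, 3.14, 3.14, 3.14].

## Interface

Orientations are given as [roll, pitch, yaw] about the fixed x, y, z axes, in that order (R = Rz(yaw) Ry(pitch) Rx(roll)).
In Python, from cell import ctrl gives the robot as it stands. The module is installed in compiled form; this text tells all that it offers.
- The arm moves only by the tool play_rows, never from a script. Its argument "targets" is a list of rows, each a list of 5 numbers: the closure, from 0 (fully open) to 1 (shut), then the shift along the tool's x, y, z in cm, then the turn about the tool's z in degrees. In form: [[gripper, dx, dy, dz, spin], ...]. A call has 1 to 10 rows; each row is the pose to reach, as a shift and turn from the pose commanded when the call began, along the tool's axes at that moment; what a row does not reach only later rows make up. A row lasts 1/10 s, in which the tool goes at most 50 mm and 8.59 degrees, less where a joint would pass 70% of its speed; a pose out of reach is approached as far as the arm can. A call with a gripper value outside its range is refused whole. The fingers move at their own pace and stop on an object; the grip force is fixed at half the most. Time passes only in rows, so rows that repeat a pose let the fingers close. It gives the time, the measured TCP pose, the force, the opening and the grip force at its end, in the units of the state.
- ctrl.read_state(): the state, without advancing time (a new reading comes with each control period).
- ctrl.get_image(name): name is "side" or "top"; returns (picture, depth): 420x560x3 uint8, red, green, blue; 420x560 float32, mm along the optical axis (not along the pixel's ray), 0 where there is no reading.
- ctrl.calibration(name): a dict with "vfov" (degrees; the focal length in pixels is half the picture's height over the tangent of half this angle, whatever the lens; pixels are square), "cx", "cy" (the principal point, pixels), "k1" (the pictures are not rectified: a ray, as slopes to the right and down, at radius r is drawn at 1 + k1 r^2 times it, then the intrinsics apply), "extrinsics" (4x4, takes a point from camera to world coordinates). Camera axes: x right, y down, z forward; pixel columns grow to the right and rows downward; lengths in mm; the calibration is good to about 2 mm. A picture is of the moment at which its call begins. calibration takes no time and is no camera call.
- ctrl.finish_job(): hands the job in; it is judged then, once.
Trained networks look in the newest picture that a camera, given by its name, has taken for a name from the list of things; names that differ only in an ending like _2 or _b are one class to them, and where a whole thing is asked for, a point or a joint stands for the part that bears it (a point fixed in the world has none). Each returns a list of dicts, best first, with "confidence" (0 to 1); they miss things now and then, are a little off and sometimes report something else, mostly with a low value. They report only what shows in the picture. A call takes as long as a camera call. They do not tell look-alikes from the thing itself.
- ctrl.search_frame(camera, name): "bbox" ([left, top, right, bottom] in pixels, round what is visible of it).
- ctrl.trace(camera, name): "pixels" (420x560 bool, what is visible of it) and "bbox" ([left, top, right, bottom] in pixels, round what is visible of it).
The state is a dict: "clock": time; "qpos": joint angles; "qd": joint speeds; "tau": joint torques, N m; "eef_pos": TCP position; "tool_rot": TCP orientation; "force": force on the tool from outside, world axes, zero at the start; "torque": the same for the moment, N m; "width": finger opening in mm; "gripper_force": force on a finger pad.
Only numpy, scipy, OpenCV 4.12 (cv2) and the standard library are available. Lean on these libraries where they do the work, as an engineer would, in place of code of your own. Each camera call takes 0.05 s, during which the arm holds its last target. There are 200 camera calls.

## Task

The dark wooden handle slab lies on the bench with its grooved face up, and its back is to be worked next. Pick it up and, still level, drop it from a little above onto the top edge of the turn-over stand's ramp, so that it tips over that edge, turns over by itself and comes to rest in the stand's tray with the groove underneath. Leave the other things on the bench where they are.

Things in the scene. Friction and masses are not known exactly. Their poses are not given: they have to be found in the camera images.
- slab_center (a point): Centre (half-way up) of the loose dark hardwood slab, 56 x 120 x 10 mm, 56 to 104 g. x runs across the 56 mm width, y along the 120 mm length, z out of the grooved face (up at the start, when it lies flat on the bench). The groove, 22 mm wide, 3 mm deep, runs along the middle of that face; the other is plain. Grip it across the width at mid-length.
- stand_edge (a point): Middle of the ramp's free top edge, 70 mm above the bench. x points level from the ramp over the edge to the tray, y along the 160 mm long edge, z up. To -x the ramp falls away at 39 degrees; to +x is a 60 mm drop to the tray. The side cheeks' tops end about level with the edge.
- stand_tray (a point): Middle of the tray's floor, 10 mm above the bench, 53 mm beyond the edge; axes as stand_edge. A level slab, its length along the edge, let go with its underside 20 to 60 mm over the edge and its centre 6 to 18 mm beyond the edge (+x) turns half round into the tray; with its centre short of the edge it slides down the ramp unturned, and far beyond it may land unturned.
- stand: Turn-over stand fixed to the bench: pale plywood ramp; floor, cheeks and stops of brown wood, 197 x 184 mm, 72 mm high. Origin on the bench; axes as stand_edge, which lies at x = -35 mm, z = 70 mm. The tray reaches from under the edge (x = -39 mm) to the far stop (x = 75 mm), y from -80 to 80 mm; its rim stands 30 mm over the floor.
- scale_block_3: Bystander: a plain dark wooden block, 42 x 110 x 28 mm, origin at the centre of its underside.
- tape_roll: Bystander: a roll of tape lying flat, 91 mm across, 24 mm high, origin at the centre of its underside.
- file_fine: Bystander: a file with a yellow handle, 271 mm long, 29 mm thick, lying on the bench at its front edge, origin under its centre.
Things that resemble listed ones, but are neither listed nor needed, are in the scene too. Of the things that look like the part that bears slab_center, the larger one is meant.

How it is judged (in metres and radians):
On the way, in this order (a step that is already met when the one before it is completed fails the run):
1. the slab is carried, level and groove up, over the stand's top edge (height (world z) of slab_center above 0.08 m and angle between slab_center's own z axis and vertical below 0.35 rad and horizontal distance between slab_center and stand_edge below 0.06 m and contact force between slab and the fingers above 0.5 N), for 0.02 s.
2. free of the gripper, the slab turns over about the stand's edge (angle between slab_center's own z axis and vertical between 0.7 and 2.6 rad and contact force between slab and the fingers below 0.05 N and horizontal distance between slab_center and stand_edge below 0.08 m).
At the end, for the whole second after the job is handed in: The slab lies flat and still on the floor of the stand's tray, its grooved face down (within about 10 degrees), its centre inside the tray (x of slab_center in the frame of stand between -0.035 and 0.075 m and y of slab_center in the frame of stand between -0.08 and 0.08 m and angle between slab_center's own z axis and vertical above 2.97 rad and height (world z) of slab_center between 0.008 and 0.025 m and linear speed of slab below 0.02 m/s); the robot touches nothing.
It fails at once if a bystander (block, tape roll, file) is moved more than 30 mm (distance of any of scale_block_3, tape_roll, file_fine from where it was at the start of the episode above 0.03 m).
It fails at once if the slab is let go or thrown from high above the stand (more than about 0.15 m over its edge) (height (world z) of slab_center above 0.225 m and contact force between slab and the fingers below 0.01 N).
It also fails if it takes over 35 s, if anything falls off the work surface, if the arm or the gripper's body presses on something with over 40 N, if the wrist force passes 120 N, or if a joint passes its speed limit or range.

## Working session

There is one attempt and no reset: what is moved stays moved. The work goes in short steps, Python scripts to look and compute and a tool call to move; the robot and the scene stay as the last step left them, time stands still between calls to the robot, and variables do not carry over. Pictures are saved under pics/ and viewed, at most 10 in all, crops included, and the job is handed in when it is done.

Besides the shell and the picture viewer there is one more tool, called after "Call:" as a command line: name --pt "numbers of a row" for each row, then --argument value for the rest. play_rows: Moves the arm, as the interface text tells. Its arguments: {"type":"object","properties":{"targets":{"type":"array"}},"required":["targets"]}

```bash
mkdir -p pics
cat > h.py <<'E'
import numpy as np, cv2
from cell import ctrl
def cloud(name, depth):
    c=ctrl.calibration(name); H,W=depth.shape
    f=H/2/np.tan(np.radians(c["vfov"])/2)
    v,u=np.mgrid[:H,:W].astype(float)
    K=np.array([[f,0,c["cx"]],[0,f,c["cy"]],[0,0,1]])
    p=cv2.undistortPoints(np.stack([u,v],-1).reshape(-1,1,2),K,np.array([c["k1"],0,0,0,0.])).reshape(H,W,2)
    P=np.dstack([p*depth[...,None],depth,np.ones_like(depth)])
    E=np.array(c["extrinsics"]); P=(P@E.T)[...,:3]; P[depth==0]=np.nan
    return P
def save(n,im): cv2.imwrite("pics/"+n+".png",im[...,::-1])
E
python3 - <<'E'
from h import *
ims=[]
np.set_printoptions(precision=1,suppress=True)
for cam in("top","side"):
    im,d=ctrl.get_image(cam); P=cloud(cam,d); save(cam+"0",im); np.savez(cam+"0",im=im,P=P)
    for n in("slab_center","stand","scale_block_3","tape_roll","file_fine"):
        for r in ctrl.trace(cam,n)[:3]:
            m=r["pixels"]&np.isfinite(P[...,2]); q=P[m]
            if len(q)<10: continue
            rc=cv2.minAreaRect(q[:,:2].astype(np.float32))
            print(cam,n,round(r["confidence"],2),r["bbox"],"med",np.median(q,0),"rect",np.array(rc[0]),np.array(rc[1]),round(rc[2]),"z",np.percentile(q[:,2],[5,95]))
s=ctrl.read_state(); print(s["eef_pos"],s["tool_rot"],s["clock"])
E
```

```text
top slab_center 0.75 [196.3, 184.7, 256.0, 235.8] med [487.1 351.9   8.5] rect [489.1 354.2] [124.6  57.2] 61 z [ 4.7 12. ]
top slab_center 0.59 [144.0, 257.5, 189.8, 281.0] med [365.6 465.5   6.3] rect [343.2 549.7] [ 53.5 263.7] 14 z [2.2 9.6]
top stand 0.97 [313.0, 75.1, 414.3, 186.5] med [658.4  67.6  23.6] rect [665.1  62. ] [212.3 198.3] 8 z [ 7.3 64.8]
top scale_block_3 0.56 [240.6, 68.7, 278.0, 125.1] med [722.1 284.5  27.5] rect [729.3 283.4] [ 42.1 118.7] 72 z [16.7 30.4]
top scale_block_3 0.22 [185.0, 313.0, 315.0, 332.4] med [268.7 340.3  16.1] rect [270.2 299.8] [ 26.5 266.4] 6 z [10.4 24.8]
top tape_roll 0.56 [187.8, 83.4, 229.4, 132.0] med [697.7 387.8  23.2] rect [699.  390.4] [91.8 90.5] 53 z [ 9.  26.2]
top file_fine 0.92 [183.2, 311.2, 315.9, 329.6] med [268.7 333.2  15.5] rect [270.  298.9] [ 26.5 267.8] 5 z [ 9.9 24.7]
side slab_center 0.85 [253.4, 199.0, 274.3, 235.4] med [485.2 341.6  10.3] rect [492.7 359.9] [139.3  53.4] 62 z [ 5.8 12.8]
side slab_center 0.73 [180.5, 195.2, 211.4, 217.3] med [368.2 463.2   7.5] rect [370.7 470.8] [46.4 99.8] 3 z [ 2.  10.1]
side stand 0.63 [350.6, 212.4, 488.4, 320.2] med [623.9  47.8  33.6] rect [667.1  64.2] [275.1 246.4] 45 z [10.4 66.2]
side scale_block_3 0.72 [341.8, 184.5, 393.8, 209.4] med [715.1 276.8  28.7] rect [725.1 282.3] [ 44.7 109.4] 71 z [10.4 31.2]
side tape_roll 0.82 [313.3, 164.3, 350.1, 195.3] med [692.  379.1  24.1] rect [701.3 384.1] [92.  98.5] 25 z [ 4.9 27.2]
side file_fine 0.89 [148.4, 218.6, 206.6, 306.9] med [272.1 315.6  14.8] rect [273.7 297.2] [ 32.2 266. ] 4 z [11.5 25.3]
[232.5 607.  223.8] [-3.1 -0.   2.8] 0.6
```

Run:
```python
from h import *
np.set_printoptions(precision=1,suppress=True)
z=np.load("top0.npz"); im,P=z["im"],z["P"]
c=im[60:345,130:430]; save("crop",cv2.resize(c,None,fx=2,fy=2,interpolation=cv2.INTER_CUBIC)[:600])
# stand heights map over world grid 
sub=P[60:200,295:430].reshape(-1,3); sub=sub[np.isfinite(sub[:,2])]
hi=sub[sub[:,2]>62]; print("hi",len(hi)); rc=cv2.minAreaRect(hi[:,:2].astype(np.float32)); print(rc)
for x in range(550,790,12):
    print(x,[ (lambda q:int(np.median(q)) if len(q) else -9)(sub[(abs(sub[:,0]-x)<6)&(abs(sub[:,1]-y)<6)][:,2]) for y in range(-50,190,12)])
```

```text
hi 647
((629.9071655273438, 64.08739471435547), (21.49317741394043, 182.3228302001953), 8.28226375579834)
550 [6, 6, 1, 0, 0, -1, 0, 0, -1, 0, 0, 0, 0, 3, 4, 8, 5, -1, 0, 0]
562 [6, 6, 5, 0, 0, 2, 1, 4, 8, 10, 12, 15, 16, 16, 18, 19, 19, 0, 0, 0]
574 [0, 7, 11, 11, 13, 16, 17, 17, 20, 22, 22, 24, 24, 27, 27, 28, 30, 0, 0, 0]
586 [0, 20, 20, 22, 24, 25, 27, 28, 29, 31, 32, 33, 34, 36, 37, 39, 39, 1, 0, 0]
598 [0, 28, 31, 32, 34, 35, 36, 37, 38, 40, 42, 43, 44, 46, 46, 48, 49, 7, -4, -2]
610 [0, 39, 40, 40, 43, 43, 45, 46, 48, 48, 51, 52, 53, 55, 56, 58, 59, 29, -1, 0]
622 [0, -9, 48, 49, 52, 53, 54, 56, 57, 59, 60, 62, 62, 64, 66, 67, 66, 36, 0, 0]
634 [0, -9, 58, 59, 61, 63, 64, 65, 66, 66, 66, 66, 67, 66, 66, 64, 40, 30, 0, 0]
646 [0, -9, 66, 66, 66, 67, 67, 65, 65, -9, 10, 9, 10, 9, 9, 9, 11, 37, 0, 0]
658 [-1, -9, 40, 36, 9, 9, 10, 9, 9, 9, 9, 8, 9, 9, 9, 8, 10, 39, 0, 0]
670 [0, 0, 38, 28, 9, 8, 9, 10, 9, 8, 9, 9, 9, 10, 9, 9, 10, 39, 1, -1]
682 [0, 0, 39, 33, 9, 9, 9, 9, 9, 8, 9, 9, 9, 9, 9, 9, 9, 39, 5, 0]
694 [-1, -1, -9, 34, 9, 10, 9, 10, 9, 9, 9, 9, 9, 9, 9, 9, 9, 38, 7, 0]
706 [0, 0, 2, 38, 9, 9, 9, 9, 8, 9, 9, 9, 9, 10, 10, 9, 9, 37, 26, 0]
718 [0, 0, -1, 39, 13, 9, 9, 9, 8, 9, 9, 9, 8, 9, 9, 9, 9, 14, 35, 0]
730 [0, -1, 0, 39, 16, 9, 9, 9, 9, 8, 9, 9, 9, 9, 9, 9, 12, 26, 37, 0]
742 [-1, 0, 0, 39, 26, 9, 9, 9, 11, 13, 15, 20, 27, 30, 36, 37, 39, 39, 38, 0]
754 [-1, 0, 0, 38, 38, 33, 35, 38, 38, 38, 39, 38, 39, 38, 39, 36, 1, 0, 0, 0]
766 [-1, 0, 0, 38, 39, 38, 37, 34, 4, 0, 0, 0, 0, 0, 2, 3, 0, -1, 0, 8]
778 [0, 0, -1, 0, 0, 0, 0, 0, 0, 0, 0, 0, 0, -1, 1, -1, -4, -2, 0, 10]
```

View pics/crop.png

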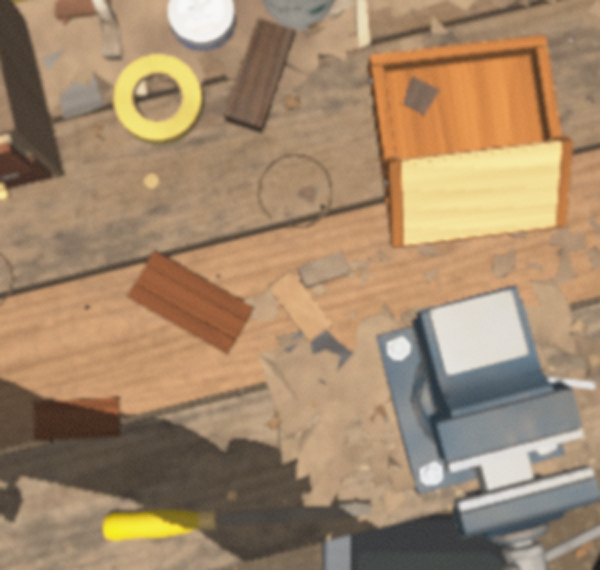

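The crop shows two red-brown slabs: one at top px (225,211), about 57 x 124 mm, and one at px (168,269), clearly smaller at about 45 x 90 mm. The larger one at (225,211) fits 56 x 120 mm and shows two groove lines, so it's the slab meant. The stand is at px (365,130), with its pale ramp facing the robot and the tray beyond. A vise stands at px (370,270).

```bash
cat >> h.py <<'E'
from scipy.spatial.transform import Rotation as R
def go(x,y,z,ty):  # ty: world angle (deg) of tool y wanted; prints shift in tool axes (cm) and spin
    s=ctrl.read_state(); r=R.from_euler("xyz",s["tool_rot"]).as_matrix()
    d=r.T@(np.array([x,y,z])-s["eef_pos"])/10
    now=np.degrees(np.arctan2(r[1,1],r[0,1])); sp=-(ty-now); sp=(sp+180)%360-180
    print("clock",round(s["clock"],2),"tcp",s["eef_pos"].round(1) if hasattr(s["eef_pos"],"round") else s["eef_pos"],"shift",d.round(2),"spin",round(sp,1),"w",s["width"],s["gripper_force"])
E
python3 - <<'E'
from h import *
np.set_printoptions(precision=1,suppress=True)
z=np.load("top0.npz"); im,P=z["im"],z["P"]
save("slab",cv2.resize(im[165:295,130:330],None,fx=4,fy=4,interpolation=cv2.INTER_CUBIC))
print("overhang",ctrl.finger_overhang)
# edge: per column, depth jump from >55 to <20
pts=[]
for u in range(325,412):
    col=P[60:200,u]
    for v in range(139):
        if col[v,2]<25 and np.nanmax(col[v+1:v+4,2])>60:
            w=[k for k in range(v+1,v+5) if col[k,2]>60]
            if w: pts.append(col[w[0]]); break
pts=np.array(pts); print(len(pts),pts[::10])
l=cv2.fitLine(pts[:,:2].astype(np.float32),cv2.DIST_HUBER,0,.01,.01).ravel(); print("edge line",l,"ang",np.degrees(np.arctan2(l[1],l[0])))
S=P[60:200,295:430].reshape(-1,3); S=S[S[:,2]>15]; print("stand rect",cv2.minAreaRect(S[:,:2].astype(np.float32)))
V=P[195:340,310:440]; print("vise max z",np.nanmax(V[...,2]),np.nanpercentile(V[V[...,2]>20].reshape(-1,3),[2,98],axis=0))
B=P[180:240,190:262]; m=B[...,2]>5; q=B[m]; print("slab",cv2.minAreaRect(q[:,:2].astype(np.float32)),q.mean(0))
go(489,354,130,-29)
E
```

```text
overhang 25.0
78 [[630.4 146.3  60.2]
 [627.  127.5  67.4]
 [632.2 107.2  63.9]
 [634.   87.8  66.1]
 [636.3  68.   66.1]
 [638.4  48.4  67.2]
 [643.2  28.1  65.6]
 [646.4   7.3  62.5]]
edge line [  0.1  -1.  636.3  71.3] ang -81.929405
stand rect ((662.0589599609375, 87.81930541992188), (295.97418212890625, 245.84634399414062), 0.8476365208625793)
vise max z 157.01137497710943 [[252.4 -17.6  23.1]
 [481.8 128.3 154.6]]
slab ((484.8291015625, 348.8943786621094), (111.6998062133789, 142.7987060546875), 0.788724422454834) [486.8 351.2   8.7]
clock 0.6 tcp [232.5 607.  223.8] shift [-33.  -14.4   9.4] spin 98.0 w 85.10722942156052 0.0
```

View pics/slab.png

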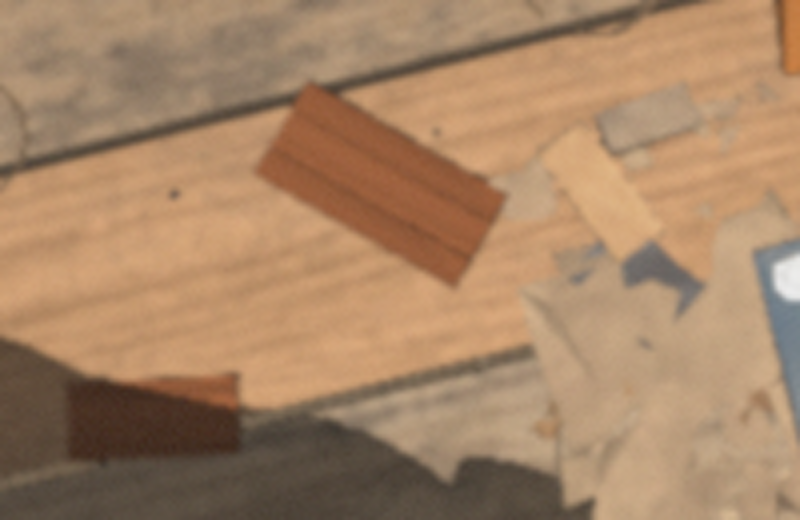

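The enlarged crop confirms it. The large slab has corners at crop (310,82), (505,200), (455,288) and (258,170), with two groove lines along it. The small one at crop (150,415) is plain. I'll go above the large slab.

Call:
play_rows --pt "0 -33 -14.4 9.4 98" --pt "0 -33 -14.4 9.4 98" --pt "0 -33 -14.4 9.4 98" --pt "0 -33 -14.4 9.4 98" --pt "0 -33 -14.4 9.4 98" --pt "0 -33 -14.4 9.4 98" --pt "0 -33 -14.4 9.4 98" --pt "0 -33 -14.4 9.4 98" --pt "0 -33 -14.4 9.4 98" --pt "0 -33 -14.4 9.4 98"

```text
clock: 1.6
eef_pos: [490.1, 353.3, 129.6]
tool_rot: [3.142, 0.0, 1.267]
force: [-0.0, 1.3, -0.4]
width: 85.6
gripper_force: 0.0
```

Run:
```python
from h import *
P=np.load("top0.npz")["P"]
c=np.array([[310,82],[505,200],[455,288],[258,170]])/4+[130,165]-0.375
C=ctrl.calibration("top"); f=210/np.tan(np.radians(C["vfov"])/2); E=np.array(C["extrinsics"])
K=np.array([[f,0,C["cx"]],[0,f,C["cy"]],[0,0,1]])
n=cv2.undistortPoints(c.reshape(-1,1,2),K,np.array([C["k1"],0,0,0,0.])).reshape(-1,2)
r=np.c_[n,np.ones(4)]@E[:3,:3].T; o=E[:3,3]; w=o+r*((10-o[2])/r[:,2])[:,None]
print(w.round(1),w.mean(0)); L=w[0]-w[1]+w[3]-w[2]; print(np.degrees(np.arctan2(L[1],L[0])),np.linalg.norm(L)/2,np.linalg.norm(w[0]-w[3]))
a=np.degrees(np.arctan2(L[1],L[0]))-90
go(w[:,0].mean(),w[:,1].mean(),70,a)
```

```text
[[539.5 389.7  10. ]
 [479.8 288.   10. ]
 [434.3 312.9  10. ]
 [493.5 415.4  10. ]] [486.73946663 351.4943918   10.        ]
59.80099508410411 118.16076475668271 52.639202407725634
clock 1.6 tcp [490.1 353.3 129.6] shift [-0.27 -0.27  5.96] spin 12.8 w 85.55331297277192 0.0
```

Call:
play_rows --pt "0 -0.2 -0.2 4 12.5" --pt "0 -0.2 -0.2 7 12.5" --pt "0 -0.2 -0.2 9 12.5" --pt "0 -0.2 -0.2 9.7 12.5" --pt "0 -0.2 -0.2 9.7 12.5"

```text
clock: 2.1
eef_pos: [486.3, 353.0, 32.2]
tool_rot: [-3.141, 0.001, 1.058]
force: [0.1, -0.1, 0.3]
width: 85.9
gripper_force: 0.0
```

Run:
```python
from h import *
im,d=ctrl.get_image("side"); a=im[150:270,190:350]
b,d2=ctrl.get_image("top"); b=b[155:265,165:290]
save("c1",np.vstack([cv2.resize(a,(560,420),interpolation=2)[:,:],]))
P=cloud("side",d); q=P[150:270,190:350].reshape(-1,3)
m=(np.abs(q[:,0]-487)<75)&(np.abs(q[:,1]-352)<75)&(q[:,2]>14)&(q[:,2]<60); print("low pts",np.nanpercentile(q[m],[1,5,50],axis=0).round(1))
go(487.5,352,24,-29.8)
```

```text
low pts [[440.6 320.4  56.4]
 [440.8 321.1  56.6]
 [446.9 366.   58.8]]
clock 2.2 tcp [487.5 353.5  33.8] shift [-0.13  0.07  0.98] spin 0.4 w 85.5816685413899 0.0
```

View pics/c1.png

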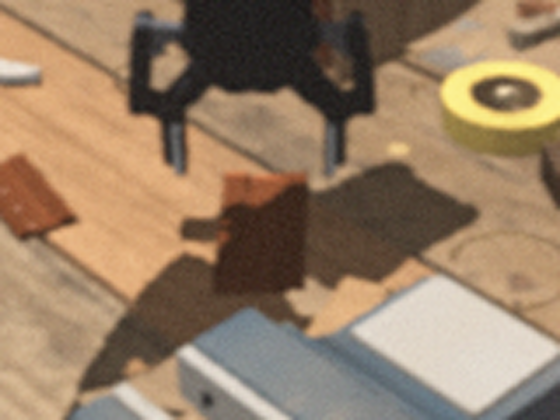

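The side view shows the open fingers straddling the slab's width at crop (175,165) and (335,165). They look high or far along the slab, so I'll check their 3D position and the top view.

Run:
```python
from h import *
np.set_printoptions(precision=0,suppress=True,linewidth=150)
im,d=ctrl.get_image("side"); P=cloud("side",d)
for u in(240,241,242,284,285,286):
    print(u,[tuple(P[v,u].round().astype(int)) for v in range(184,202,2)])
print("slab far/near", P[203,265],P[228,265])
b,d2=ctrl.get_image("top"); save("c2",cv2.resize(b[150:270,160:300],(700,600),interpolation=2))
s=ctrl.read_state(); print(s["qpos"],s["eef_pos"],s["force"])
```

```text
240 [(np.int64(442), np.int64(364), np.int64(98)), (np.int64(443), np.int64(366), np.int64(91)), (np.int64(443), np.int64(368), np.int64(85)), (np.int64(442), np.int64(367), np.int64(81)), (np.int64(442), np.int64(369), np.int64(75)), (np.int64(442), np.int64(368), np.int64(70)), (np.int64(442), np.int64(369), np.int64(65)), (np.int64(473), np.int64(450), np.int64(1)), (np.int64(470), np.int64(444), np.int64(0))]
241 [(np.int64(446), np.int64(369), np.int64(94)), (np.int64(445), np.int64(366), np.int64(91)), (np.int64(445), np.int64(368), np.int64(84)), (np.int64(443), np.int64(364), np.int64(82)), (np.int64(443), np.int64(366), np.int64(76)), (np.int64(444), np.int64(368), np.int64(70)), (np.int64(444), np.int64(368), np.int64(65)), (np.int64(443), np.int64(368), np.int64(60)), (np.int64(471), np.int64(440), np.int64(2))]
242 [(np.int64(448), np.int64(369), np.int64(93)), (np.int64(446), np.int64(364), np.int64(91)), (np.int64(446), np.int64(364), np.int64(86)), (np.int64(446), np.int64(366), np.int64(80)), (np.int64(446), np.int64(367), np.int64(75)), (np.int64(446), np.int64(367),
[... 926 characters left out ...]
64(321), np.int64(65)), (np.int64(526), np.int64(322), np.int64(59)), (np.int64(561), np.int64(388), np.int64(3))]
286 [(np.int64(526), np.int64(318), np.int64(96)), (np.int64(529), np.int64(323), np.int64(88)), (np.int64(528), np.int64(322), np.int64(84)), (np.int64(529), np.int64(322), np.int64(79)), (np.int64(529), np.int64(324), np.int64(73)), (np.int64(529), np.int64(323), np.int64(68)), (np.int64(529), np.int64(323), np.int64(63)), (np.int64(570), np.int64(398), np.int64(0)), (np.int64(565), np.int64(389), np.int64(1))]
slab far/near [511. 393.   9.] [469. 308.   9.]
[-1.  1.  0.  2. -1.  1. -1.] [488. 354.  34.] [-0. -1. -0.]<stdin>:5: RuntimeWarning: invalid value encountered in cast
```

View pics/c2.png

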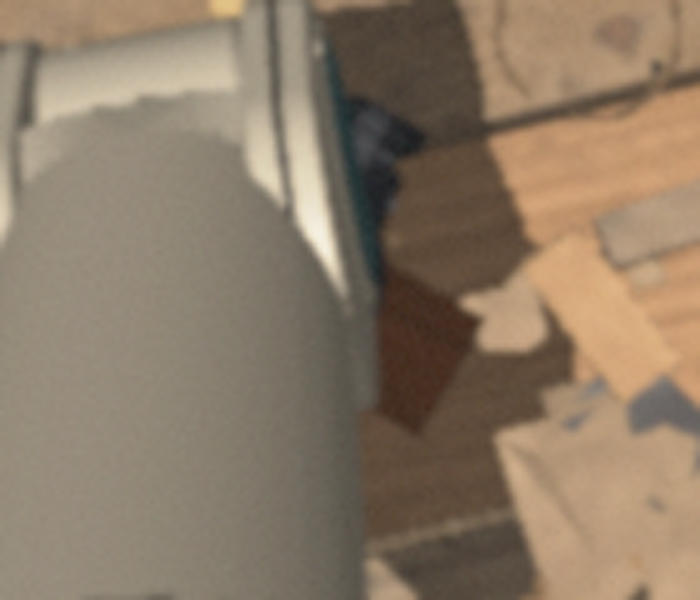

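The top view shows the arm hiding the slab's left part, with its right end free at crop (430,340). Laterally the fingers match the slab. Depth puts the fingertips at z≈58 mm, higher than the reported TCP implies, so I'll lower in small steps and check the tips by depth.

Call:
play_rows --pt "0 0 0 0.7 0" --pt "0 0 0 1.4 0" --pt "0 0 0 1.4 0"

```text
clock: 2.6
eef_pos: [485.9, 352.9, 17.9]
tool_rot: [-3.141, 0.001, 1.058]
force: [-0.0, 1.1, 0.0]
width: 85.1
gripper_force: 0.0
```

```bash
cat >> h.py <<'E'
def tips(lo=13,hi=130):
    im,d=ctrl.get_image("side"); P=cloud("side",d)
    s=ctrl.read_state(); r=R.from_euler("xyz",s["tool_rot"]).as_matrix(); q=(P.reshape(-1,3)-np.array(s["eef_pos"]))@r
    z=P.reshape(-1,3)[:,2]
    for sg in(-1,1):
        m=(np.abs(q[:,0])<22)&(q[:,1]*sg>20)&(q[:,1]*sg<65)&(z>lo)&(z<hi)
        k=q[m]; zz=z[m]; print(sg,m.sum(),"lowest z",np.sort(zz)[:6].round(1),"x med",np.median(k[:,0]).round(1),"y range",np.percentile(k[zz<zz.min()+12,1],[5,95]).round(1))
    return im,P,s
E
python3 - <<'E'
from h import *
im,P,s=tips(); print(s["eef_pos"],s["force"],s["clock"])
P0=np.load("side0.npz")["P"]; q=P0.reshape(-1,3); m=(abs(q[:,0]-232)<70)&(abs(q[:,1]-607)<70)&(q[:,2]>60); print("start low z",np.sort(q[m,2])[:8])
E
```

```text
-1 397 lowest z [13.  13.4 41.3 42.  42.  42.6] x med -10.0 y range [-21.6 -20.3]
1 400 lowest z [13.2 13.4 13.9 42.6 42.9 43. ] x med -9.9 y range [21.6 29.2]
[486.09951852 352.919593    18.18360728] [ 0.12353747 -1.17767378  0.14809469] 2.65
start low z [246.51978267 246.8784443  247.02642254 247.16621312 247.35503991
 247.76218708 247.84264511 247.88365669]
```

Call:
play_rows --pt "0 0 0 0.3 0" --pt "0 0 0 0.6 0" --pt "0 0 0 0.6 0"

```text
clock: 2.95
eef_pos: [486.4, 353.0, 12.3]
tool_rot: [-3.141, 0.001, 1.058]
force: [0.1, -0.3, -0.5]
width: 85.3
gripper_force: 0.0
```

Run:
```python
from h import *
im,P,s=tips(); print(s["eef_pos"],s["force"],s["clock"])
save("c3",cv2.resize(im[165:255,210:330],(800,600),interpolation=2))
```

```text
-1 449 lowest z [35.8 35.9 36.5 36.5 36.6 39.7] x med -9.8 y range [-52.1 -40.6]
1 456 lowest z [13.1 13.5 36.7 36.8 37.4 38.6] x med -9.9 y range [25.2 29. ]
[486.51775614 353.04333349  12.55477398] [0.3408083  0.1468372  0.23802046] 3.0
```

View pics/c3.png

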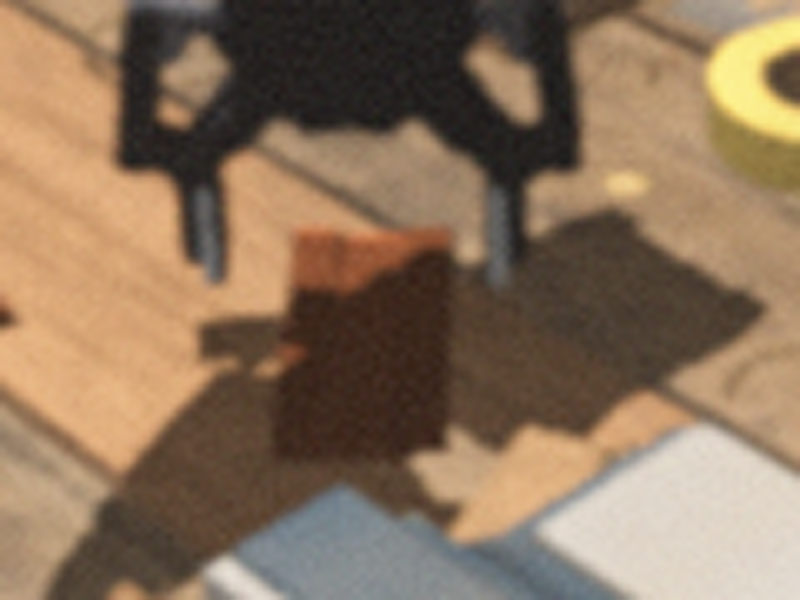

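The picture shows the tips at crop (215,280) and (497,285), with a finger shadow well separated at (205,340). So the tips really are about 36 mm up, and the reported z reads too low. I'll go on down.

Call:
play_rows --pt "0 0 0 0.8 0" --pt "0 0 0 1.6 0" --pt "0 0 0 2.0 0" --pt "0 0 0 2.0 0"

```text
clock: 3.4
eef_pos: [486.0, 352.8, -8.2]
tool_rot: [-3.141, 0.002, 1.058]
force: [0.6, -1.5, 0.0]
width: 85.3
gripper_force: 0.0
```

Run:
```python
from h import *
im,P,s=tips(3); print(s["eef_pos"],s["force"],s["clock"])
```

```text
-1 578 lowest z [3.1 3.3 3.3 3.3 3.5 3.6] x med -9.4 y range [-58.6 -20.4]
1 646 lowest z [3.1 3.2 3.2 3.2 3.3 3.5] x med -9.5 y range [20.5 58.8]
[486.33462604 352.87150606  -7.78577113] [ 0.44602181 -0.04628246 -0.33310156] 3.45
```

Call:
play_rows --pt "0 0 0 0.4 0" --pt "0 0 0 0.4 0" --pt "1 0 0 0.4 0" --pt "1 0 0 0.4 0" --pt "1 0 0 0.4 0" --pt "1 0 0 0.4 0" --pt "1 0 0 0.4 0" --pt "1 0 0 0.4 0" --pt "1 0 0 0.4 0"

```text
clock: 4.35
eef_pos: [487.1, 353.3, -10.5]
tool_rot: [3.141, -0.001, 1.057]
force: [-0.8, -0.1, 5.5]
width: 53.8
gripper_force: 63.8
```

Call:
play_rows --pt "1 0 0 -1 0" --pt "1 0 0 -3 0" --pt "1 0 0 -6 0" --pt "1 0 0 -9 0" --pt "1 0 0 -12 0" --pt "1 0 0 -14 0" --pt "1 0 0 -14 0"

```text
clock: 5.05
eef_pos: [488.3, 354.2, 132.0]
tool_rot: [3.139, -0.005, 1.058]
force: [0.3, -0.0, -1.1]
width: 54.1
gripper_force: 63.4
```

Run:
```python
from h import *
im,d=ctrl.get_image("side"); P=cloud("side",d); s=ctrl.read_state()
r=R.from_euler("xyz",s["tool_rot"]).as_matrix()
ok=[]
for t in ctrl.trace("side","slab_center")[:3]:
    q=P[t["pixels"]]; q=q[np.isfinite(q[:,2])]; l=(q-s["eef_pos"])@r
    print(t["confidence"],t["bbox"],np.percentile(q,[5,50,95],axis=0).round(1).tolist(),"local",np.percentile(l,[3,50,97],axis=0).round(1).tolist())
save("c4",cv2.resize(im[60:240,180:420],(800,600),interpolation=2))
go(650,66,130,8.2)
```

```text
0.98 [182.9, 196.7, 211.8, 215.3] [[349.5, 424.1, 4.4], [368.9, 460.8, 7.6], [387.8, 503.8, 10.2]] local [[-1.1, -189.8, 119.7], [34.8, -156.3, 122.5], [75.8, -124.9, 126.8]]
0.89 [243.3, 144.0, 275.1, 176.1] [[447.4, 298.4, 146.8], [484.4, 344.1, 152.7], [526.4, 404.8, 154.9]] local [[-58.6, -24.2, -24.9], [-10.1, 0.6, -22.6], [58.8, 27.0, -15.7]]
clock 5.15 tcp [486.2 353.3 128.9] shift [-17.    28.37  -0.13] spin -37.6 w 54.09827086455618 63.38705778121948
```

View pics/c4.png

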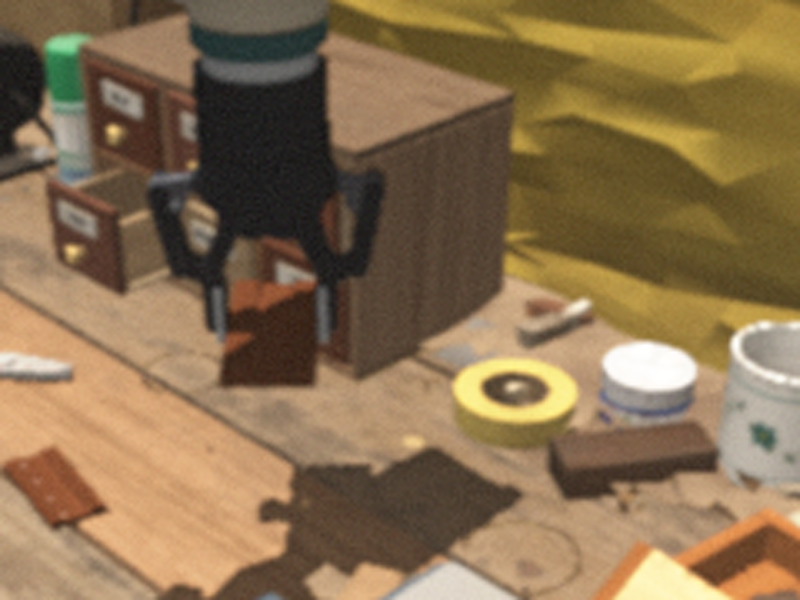

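The slab is held level and centred at crop (268,333), and the look-alike still lies at (55,485). I'll carry it over the stand.

Call:
play_rows --pt "1 -1.7 2.8 0 -3.8" --pt "1 -3.4 5.7 0 -7.5" --pt "1 -5.1 8.5 0 -11.3" --pt "1 -7 11.4 0 -15" --pt "1 -9 15 0 -19" --pt "1 -11 18.5 0 -24" --pt "1 -13 22 0 -29" --pt "1 -15 25.2 0 -33" --pt "1 -16.3 27.4 0 -36" --pt "1 -17 28.4 0 -37.6"

```text
clock: 6.15
eef_pos: [650.7, 61.3, 126.9]
tool_rot: [-3.139, 0.002, 1.711]
force: [-0.5, 0.1, -0.5]
width: 54.3
gripper_force: 63.4
```

```bash
cat > chk.py <<'E'
from h import *
im,d=ctrl.get_image("side"); P=cloud("side",d); s=ctrl.read_state()
r=R.from_euler("xyz",s["tool_rot"]).as_matrix()
for t in ctrl.trace("side","slab_center")[:3]:
    q=P[t["pixels"]]; q=q[np.isfinite(q[:,2])]; l=(q-s["eef_pos"])@r
    if np.median(q[:,2])>60: print(t["bbox"],np.median(q,0).round(1),"local",np.percentile(l,[3,50,97],axis=0).round(1).tolist())
# edge from the side camera: ramp top points z 60..75 in stand-like frame
P0=np.load("side0.npz")["P"].reshape(-1,3); a=np.radians(8.2); ex=np.array([np.cos(a),np.sin(a)]); ey=np.array([-ex[1],ex[0]])
D=P0[:,:2]-[638.9,63]; lx=D@ex; ly=D@ey
m=(abs(ly)<70)&(abs(lx)<60)
for z0 in(62,65,68,71): 
    k=m&(abs(P0[:,2]-z0)<1.5); print(z0,k.sum(),np.percentile(lx[k],[10,50,90,98]).round(1) if k.sum() else "")
m=(abs(lx-60)<30)&(P0[:,2]>35)&(P0[:,2]<43)&(abs(ly)<110); print("rim y",np.percentile(ly[m],[2,30,70,98]).round(1))
go(650,65,92,8.2); save("c5",cv2.resize(im[90:330,270:520],(600,576),interpolation=2))
E
python3 chk.py
```

```text
[384.9, 194.4, 460.6, 234.7] [650.2  39.  147.6] local [[-57.9, -28.5, -23.1], [-20.3, -4.6, -20.6], [59.7, 28.4, -12.2]]
62 204 [-17.9 -15.1 -12.4 -10.2]
65 185 [-14.1 -11.3  -8.7  -7.5]
68 209 [-10.2  -7.5  -4.6  -2. ]
71 117 [-7.  -4.9 -3.  -2.1]
rim y [-91.8 -87.   81.6  91.6]
clock 6.25 tcp [650.2  62.2 127. ] shift [0.29 0.03 3.5 ] spin -0.3 w 54.15391686057521 63.386807441711426
```

View pics/c5.png

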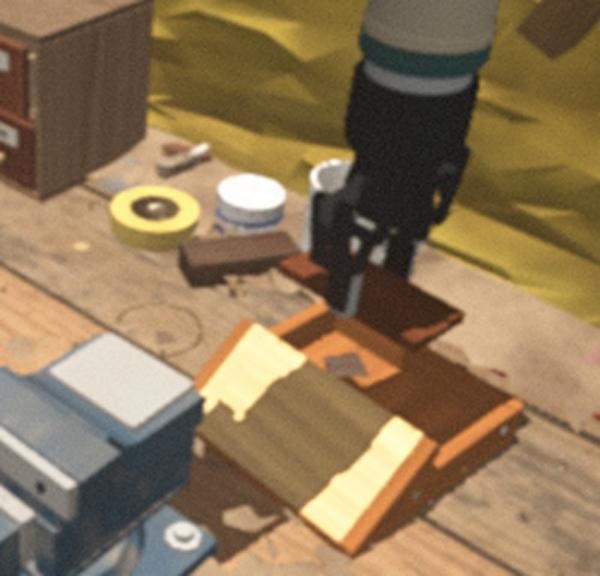

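The side view shows the slab level over the stand's top edge, with its length along it. Its centre is about 13 mm beyond the edge, averaged over both cameras. I'll lower to about 33 mm of clearance with a small correction.

Call:
play_rows --pt "1 0.1 -0.1 0.8 0" --pt "1 0.3 -0.1 1.8 0" --pt "1 0.3 -0.1 2.8 0" --pt "1 0.3 -0.1 3.4 0" --pt "1 0.3 -0.1 3.4 0" --pt "1 0.3 -0.1 3.4 0" --pt "1 0.3 -0.1 3.4 0"

```text
clock: 6.95
eef_pos: [649.6, 68.5, 95.2]
tool_rot: [3.141, 0.0, 1.714]
force: [0.2, 0.6, -0.6]
width: 54.0
gripper_force: 63.4
```

```bash
python3 chk.py | grep -v "^6\|^7"
```

```text
[379.1, 208.6, 457.0, 247.1] [649.6  45.5 116. ] local [[-59.2, -28.3, -23.2], [-22.8, -3.8, -20.7], [54.8, 26.5, -13.2]]
rim y [-91.8 -87.   81.6  91.6]
clock 7.05 tcp [649.6  68.4  95.3] shift [-0.35 -0.01  0.33] spin -0.0 w 54.05184553170499 63.39875936508179
```

Call:
play_rows --pt "1 -0.3 -0.1 0.2 0" --pt "1 -0.3 -0.1 0.2 0" --pt "1 -0.3 -0.1 0.2 0" --pt "0 -0.3 -0.1 0.2 0" --pt "0 -0.3 -0.1 0.2 0" --pt "0 -0.3 -0.1 0.2 0" --pt "0 -0.3 -0.1 0.2 0" --pt "0 -0.3 -0.1 0.2 0" --pt "0 -0.3 -0.1 0.2 0" --pt "0 -0.3 -0.1 0.2 0"

```text
clock: 8.05
eef_pos: [648.6, 65.3, 92.8]
tool_rot: [-3.142, 0.0, 1.714]
force: [-0.3, 0.3, -0.3]
width: 85.4
gripper_force: 0.0
```

Call:
play_rows --pt "0 0 0 -2 0" --pt "0 0 0 -5 0" --pt "0 0 0 -9 0" --pt "0 0 0 -12 0" --pt "0 0 0 -14 0" --pt "0 0 0 -14 0" --pt "0 0 0 -14 0"

```text
clock: 8.75
eef_pos: [648.4, 65.4, 232.6]
tool_rot: [-3.141, -0.0, 1.714]
force: [-0.6, -0.0, -0.6]
width: 85.4
gripper_force: 0.0
```

Run:
```python
from h import *
im,d=ctrl.get_image("side"); P=cloud("side",d)
a=np.radians(8.2); ex=np.array([np.cos(a),np.sin(a)])
for t in ctrl.trace("side","slab_center")[:3]:
    q=P[t["pixels"]]; q=q[np.isfinite(q[:,2])]; print(t["bbox"],t["confidence"],np.percentile(q,[5,50,95],axis=0).round(1).tolist(),"lx",np.percentile((q[:,:2]-[637.5,63])@ex,[3,50,97]).round(1))
s=ctrl.read_state(); print(s["clock"],s["width"],s["eef_pos"])
save("c6",cv2.resize(im[150:330,330:510],(600,600),interpolation=2))
```

```text
[399.6, 239.0, 454.6, 270.9] 0.95 [[684.5, 16.8, 19.8], [698.4, 58.3, 21.5], [714.2, 119.1, 23.1]] lx [50.9 60.4 72.9]
[183.9, 196.7, 212.4, 218.3] 0.74 [[349.6, 422.9, 2.3], [368.7, 457.3, 7.8], [387.3, 499.3, 10.0]] lx [-230.7 -209.9 -188.9]
8.85 85.29426569942314 [647.59092443  65.40956528 231.22311455]
```

View pics/c6.png

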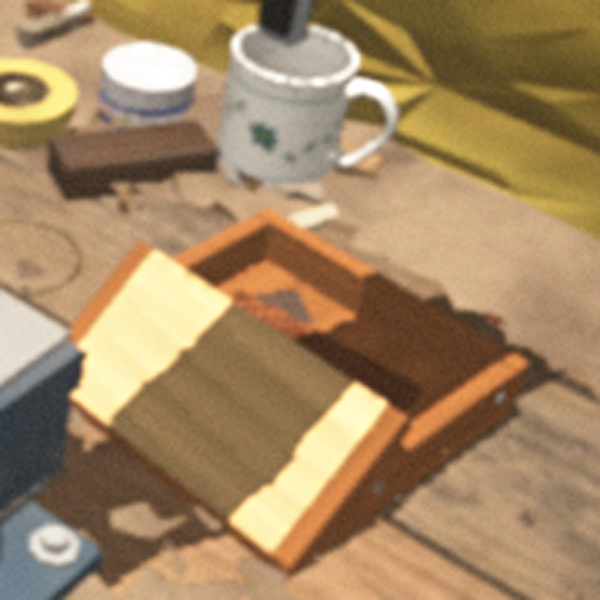

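The side view shows the slab low in the tray, at crop (320,350), flat with its top at z≈21. I'll move the arm aside to check which face is up.

Call:
play_rows --pt "0 3 -1 0 0" --pt "0 7 -3 0 0" --pt "0 11 -5 0 0" --pt "0 15 -7 0 0" --pt "0 19 -9 0 0" --pt "0 23 -11 0 0" --pt "0 26 -12 0 0" --pt "0 28 -12 0 0" --pt "0 28 -12 0 0"

```text
clock: 9.75
eef_pos: [487.5, 329.2, 231.2]
tool_rot: [-3.139, -0.001, 1.72]
force: [-0.9, 0.6, 0.4]
width: 85.4
gripper_force: 0.0
```

Run:
```python
from h import *
im,d=ctrl.get_image("top"); P=cloud("top",d)
for t in ctrl.trace("top","slab_center")[:2]:
    q=P[t["pixels"]]; q=q[np.isfinite(q[:,2])]; rc=cv2.minAreaRect(q[:,:2].astype(np.float32)); print(t["bbox"],rc,np.percentile(q[:,2],[5,50,95]).round(1))
    if q[:,0].mean()>600:
        a=np.radians(8.2); lx=(q[:,:2]-[637.5,63])@[np.cos(a),np.sin(a)]
        print([(k,round(float(np.mean(q[(lx>=k)&(lx<k+6),2])),1)) for k in range(-6,100,6) if ((lx>=k)&(lx<k+6)).sum()>5])
save("c7",cv2.resize(im[65:195,300:430],(600,600),interpolation=2))
```

```text
[146.4, 261.4, 159.8, 280.8] ((370.41412353515625, 418.1304626464844), (39.995033264160156, 186.89434814453125), 5.737944602966309) [2.7 6.1 9.2]
[331.8, 100.5, 392.6, 137.0] ((678.7637329101562, 66.7981185913086), (56.421600341796875, 124.97273254394531), 14.751864433288574) [16.7 19.5 22.1]
[(6, 20.1), (12, 18.9), (18, 19.2), (24, 19.4), (30, 19.5), (36, 19.4), (42, 19.7), (48, 19.4), (54, 19.7), (60, 19.5), (66, 19.4), (72, 19.4)]
```

View pics/c7.png

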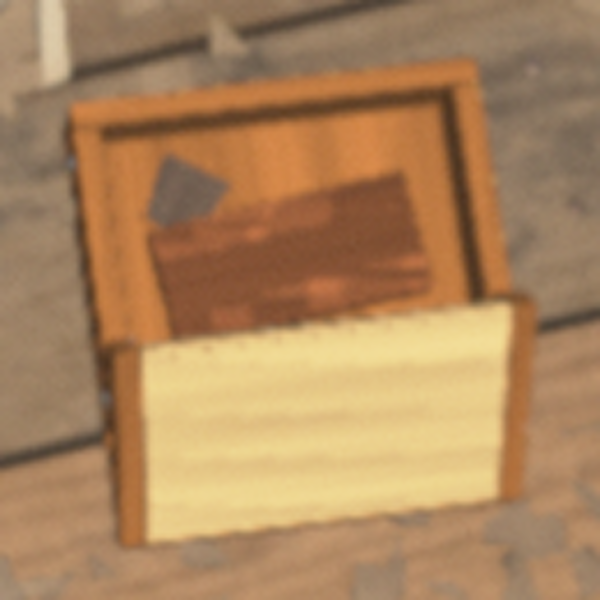

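The top view shows the slab flat in the tray at crop (290,255). There are no groove lines, and the depth profile is flat at 19.5 mm with no 3 mm dip, so the groove is underneath. I'm handing it in.

```bash
python3 -c "from cell import ctrl; print(ctrl.finish_job())"
```

```text
the job is handed in; nothing more can be done
None
```

The slab was dropped over the ramp's edge, turned over, and lies flat in the tray with no groove visible on top; the job was handed in about 10 s into the 35 s limit, and no verdict came back.

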